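Zero the grinder and set it seven clicks open

TASK

Reset the coffee grinder for the next brew: with the wooden-handled rod, turn the adjusting collar on its top clockwise all the way to its stop (burrs closed), then back it off exactly seven clicks anticlockwise and leave it there. Push the grounds bin fully home between the grinder's feet, against the body under the chute, with everything else on the counter left where it stands.

Things in the scene. Friction and masses are not known exactly. Their poses are not given: they have to be found in the camera images.
- grinder: Compact coffee grinder fixed to the counter, 240 mm high: black motor column (own x -12 to 100 mm, y +-58, up to z 150), two feet running forward on the counter to x -125, each 18 wide and 22 high, inner faces at y +-50, and a grey burr head. Origin on the counter under the middle of the machine; its front (chute, bin) looks along its own -x, z up.
- head_top (a point): centre of the flat top of the grey round burr head, radius 64 mm, 188 mm above the counter, under the collar; axes are the grinder's. A short clear hopper with wooden cap stands on its axis, radius 36, top 240 mm above the counter, not turning. The spring plunger's boss and knob stick out from the head towards the grinder's +y, 57 to 105 mm from the axis, up to 205 mm above the counter, out of the rod's way.
- chute_mouth (a point): mouth of the steel chute tube (radius 20 mm), 87 mm above the counter; axes are the grinder's. The grey nose above it spans, from this point, 18 mm to the front and back to the head, 34 mm to each side, from 116 to 172 mm above the counter.
- collar_axis (a point): point on the collar's vertical turning axis at the height of the rod's centre line (214 mm above the counter), 35 mm behind the grinder's origin along its +x. Axes are the grinder's.
- collar (a joint): angle of the stepped adjusting collar (rad): 0 at its stop (burrs closed), growing anticlockwise seen from above. A click is 15 degrees (0.2618 rad); range 12 clicks. A sprung plunger snaps the collar into each click, so left alone it rests at whole clicks. Pushing the wooden handle over a click takes about 5 N. At 0 the rod points 190 degrees from the grinder's own +x, turning with the angle.
- rod_grip (a point): middle of the turned wooden handle on the collar's rod: a level handle 56 mm long, 14 to 20 mm thick, lying from 72 to 128 mm from the collar's axis (this point 98 mm from it), 214 mm above the counter. Its x axis points outward along the rod. There is 16 mm of free height under the wood over the burr head, more elsewhere.
- bin_center (a point): open steel grounds bin standing loose on the counter, pulled part-way out between the grinder's feet: 100 mm long (own x), 90 wide, 75 high, 4 mm walls, about 0.3 kg, slides under 2 to 4 N; this point is at its centre, half-way up. Its +x looks towards the grinder's column. Fits between the feet with 5 mm to spare each side.
- bin_handle (a point): middle of the steel pull bar on the bin's front: bar 9 mm thick, 60 mm long along the bin's y, 78 mm in front of the bin's centre (own -x), 45 mm above the counter.
- bin_home (a point): where the bin's centre lies when its back wall touches the column (fixed to the grinder, grinder's axes): 62 mm in front of the grinder's origin, 37.5 mm above the counter.
- tamper_center (a point): bystander: steel tamper with wooden handle standing upright, 92 mm high, 58 mm across; point near its middle. Leave it alone.
- brush_mark (a point): bystander: cleaning brush lying by the grinder, 170 mm long. Leave it alone.
- pitcher_center (a point): bystander: dark milk pitcher, 112 mm high, half-way up. Leave it alone.
- measure_center (a point): bystander: glass measuring mug with handle, 85 mm high, half-way up. Leave it alone.
- portafilter_center (a point): bystander: portafilter with wooden handle lying flat, 236 mm long. Leave it alone.
- cup_mark (a point): bystander: white mug, 62 mm high, half-way up. Leave it alone.
- bean_jar_mark (a point): bystander: closed bean jar, 130 mm high, half-way up. Leave it alone.

How it is judged:
By the outcome, as a careful person would: the job done as asked, in the order asked, and still so for the second after the job is handed in, with the robot touching nothing.
It also fails if it takes over 72 s, if anything falls off the work surface, if the arm or the gripper's body presses on something with over 40 N, if the wrist force passes 120 N, or if a joint passes its speed limit or range.

ROBOT

A 7-joint arm with a two-finger parallel gripper is mounted at the origin on the work surface. World frame = base frame: x ahead of the robot, y to its left, z up, the work surface at z = 0. Lengths are in m, angles in rad, forces in N, time in s.
With the tool pointing down it reaches from about 0.425 to 0.925 m from the base axis. Payload 6.8 kg.
Tool frame: the origin (TCP) lies midway between the tips of the shut fingers; the grasp point (between the pads) lies 19 mm behind it; z points along the fingers, y is the line along which they close (so a half turn about z gives the same grasp; the last joint's range is limited). The gripper opens to 85 mm and grips with 20 to 120 N. Pads are 22 mm wide; open, the fingers measure 114 mm over their backs; the gripper's body (76 mm by 85 mm) begins 54 mm behind the grasp point. The pads swing forward as they close: fully open they stand 13 mm farther back than shut.
Start: joints at [1.063, 0.477, 0.022, 1.555, -0.011, 1.109, -0.083], TCP at [0.263, -0.622, 0.231] pointing down, gripper open.
Joint ranges: [-2.96, 2.96], [-0.34, 2.1], [-1.41, 1.46], [0.24, 2.44], [-1.37, 4.51], [0.17, 1.92], [-2.96, 2.96]. Speed limits (rad/s): [2.39, 2.39, 3.14, 3.14, 3.14, 3.14, 3.14].

INTERFACE

Orientations are given as a rotation vector (axis times angle).
In Python, from bench import get_obs, grab_frame, camera_params, r gives the robot as it stands.
- The arm moves only by the shell command python3 -m jog 'ROWS' [FORCE]. ROWS is JSON, a list of rows, each an object of numbers: "rx", "ry", "rz": the turn, a rotation vector about the world's x, y, z scaled (see below); "x", "y", "z": the shift along the world's x, y, z scaled (see below); "jaw": the opening, from -1 (shut) to 1 (fully open). In form: [{"rx": .., "ry": .., "rz": .., "x": .., "y": .., "z": .., "jaw": ..}, ...]. A call has 1 to 8 rows; each row shifts and turns the commanded pose from where the row before left it; what a row does not reach is not made up. The controller multiplies each number of a shift by 60 mm and each number of a turn by 10 degrees. A row lasts 1/8 s, in which the tool goes at most 62.5 mm and 10.7 degrees, less where a joint would pass 70% of its speed; a pose out of reach is approached as far as the arm can. A call with a number of a shift or a turn outside -1 to 1 is refused whole. A call with a gripper value outside its range is refused whole. The fingers move at their own pace and stop on an object; FORCE is the grip in N (left out, the last holds). Time passes only in rows, so rows that do not move let the fingers close. It gives the time, the measured TCP pose, the force, the opening and the grip force at its end, in the units of the state.
- get_obs(): the state, without advancing time (a new reading comes with each control period).
- grab_frame(name): name is "scene" or "top" or "wrist"; returns the picture (480x640x3 uint8, red, green, blue); there is no depth.
- camera_params(name): a dict with "fx", "fy", "cx", "cy" (pixels), "R" (3x3) and "t" (3): a world point X has camera coordinates R X + t. Camera axes: x right, y down, z forward; pixel columns grow to the right and rows downward; lengths in m; the calibration is good to about 2 mm. A picture is of the moment at which its call begins: read the wrist's pose just before it. camera_params takes no time and is no camera call; for the wrist camera it gives the pose at the moment of the call.
- r.hand_in(): hands the job in; it is judged then, once.
The state is a dict: "clock": time; "joints": joint angles; "qvel": joint speeds; "tau": joint torques, N m; "tcp_pos": TCP position; "orientation": TCP orientation; "contact_force": force on the tool from outside, world axes, zero at the start; "moment": the same for the moment, N m; "grip_width": finger opening in m; "gripper_force": force on a finger pad.
Only numpy, scipy, OpenCV 4.12 (cv2) and the standard library are available. Lean on these libraries where they do the work, as an engineer would, in place of code of your own. Each camera call takes 0.05 s, during which the arm holds its last target. There are 200 camera calls.

## Working session

There is one attempt and no reset: what is moved stays moved. The work goes in short steps, Python scripts to look and compute and a shell command to move; the robot and the scene stay as the last step left them, time stands still between calls to the robot, and variables do not carry over. Pictures are saved under pics/ and viewed, at most 10 in all, crops included, and the job is handed in when it is done.

```bash
mkdir -p pics
python3 - <<'E'
from bench import *
import cv2
for n in ("scene","top"):
    cv2.imwrite(f"pics/{n}0.png",grab_frame(n)[:,:,::-1]); p=camera_params(n); print(n,p)
o=get_obs();print(o)
E
```

```text
scene {'fx': 517.4918184697079, 'fy': 517.4918184697079, 'cx': 318.8112812851318, 'cy': 239.0644449287434, 'R': array([[-0.74299986,  0.66923087,  0.00901391],
       [ 0.55805347,  0.62689025, -0.54367724],
       [-0.36949632, -0.39892187, -0.83924598]]), 't': array([ 0.43688854, -0.24584306,  1.39981623])}
top {'fx': 613.1054321066555, 'fy': 613.1054321066555, 'cx': 315.46840756206717, 'cy': 237.76160122161974, 'R': array([[-0.08559219, -0.99630957,  0.00642044],
       [-0.97289446,  0.08218769, -0.21615169],
       [ 0.21482632, -0.02474731, -0.97633868]]), 't': array([0.04365097, 0.58959123, 1.58204999])}
{'clock': 0.1, 'joints': array([ 1.06287919,  0.47772249,  0.02232541,  1.55631216, -0.01147164,
        1.10928284, -0.08307844]), 'qvel': array([-3.06883768e-05,  2.76056433e-04,  4.46236458e-04, -9.89232176e-04,
        7.32431775e-04,  1.39097868e-03, -1.68914302e-03]), 'tau': array([ 4.38180883e-03, -5.97763824e+01,  1.61357414e+00, -2.81955242e+01,
        1.28389723e-02,  4.99460060e-03,  3.36534129e-05]), 'tcp_pos': array([ 0.26254017, -0.62129863,  0.23043629]), 'orientation': array([-3.07750250e+00, -6.23659785e-01,  7.00630956e-04]), 'contact_force': array([-0.48732629,  0.43997339,  0.02651589]), 'moment': array([0.00075557, 0.00729138, 0.03659187]), 'gripper_force': 0.0, 'grip_width': 0.0856590757853576}
```

View pics/scene0.png

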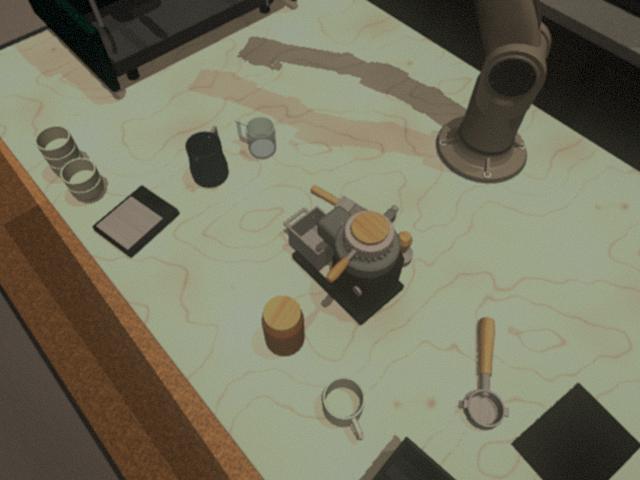

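View pics/top0.png

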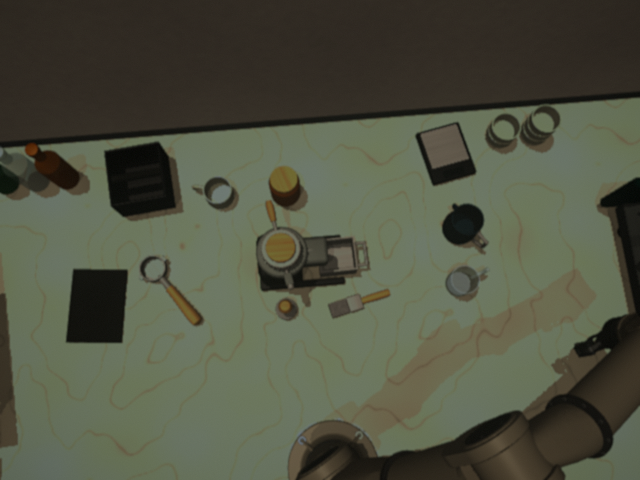

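The scene view shows the grinder mid-counter at (365,250). In the top view, the hopper cap is at (281,247), the rod handle at (271,212), the bin at (335,257) with its handle at (365,256), the jar at (284,185), the tamper at (287,308) and the brush at (358,303). Next I'll take an enlarged crop.

```bash
python3 - <<'E'
import cv2
a=cv2.imread("pics/top0.png")[165:325,225:405]
cv2.imwrite("pics/crop.png",cv2.convertScaleAbs(cv2.resize(a,None,fx=3.7,fy=3.7,interpolation=cv2.INTER_CUBIC),alpha=1.6))
E
cat > h.py <<'E'
import numpy as np
from bench import *
def ray(n,u,v,z):
    p=camera_params(n); R=np.array(p["R"]);t=np.array(p["t"])
    c=-R.T@t; d=R.T@np.array([(u-p["cx"])/p["fx"],(v-p["cy"])/p["fy"],1])
    return c+d*(z-c[2])/d[2]
def proj(n,X):
    p=camera_params(n); q=np.array(p["R"])@X+p["t"]
    return np.array([p["fx"]*q[0]/q[2]+p["cx"],p["fy"]*q[1]/q[2]+p["cy"]])
E
```

```text
(no output)
```

View pics/crop.png

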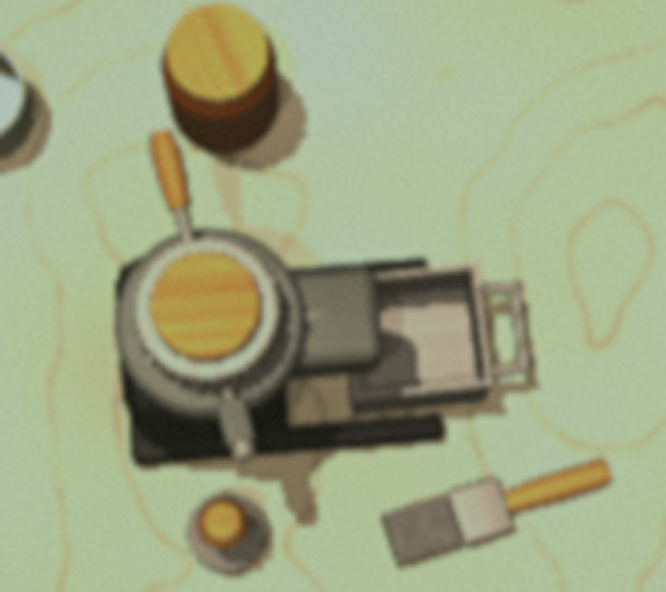

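The crop shows the cap centre at (205,304), the wood from (160,134) to (178,208), the bin's front rim from (473,265) to (490,385) and the bar from (515,285) to (525,378). The foot ends are near (425,262) and (442,428).

Run:
```python
from h import *
P={}
for n,u,v,z in [("cap",205,304,.24),("tip",160,134,.214),("inn",178,208,.214),("rimL",473,265,.075),("rimR",490,385,.075),("barL",515,285,.045),("barR",525,378,.045),("footfar",426,262,.022),("footnear",442,418,.022),("noseL",376,266,.172),("noseR",379,365,.172),("jar",217,53,.13),("tamper",222,521,.092),("brushtip",605,470,.01)]:
    P[n]=ray("top",u/3.7+225,v/3.7+165,z); print(n,P[n].round(4))
yaw=lambda d:np.degrees(np.arctan2(d[1],d[0]))
print("rod",yaw(P["tip"]-P["inn"]),yaw(P["tip"]-P["cap"]),np.linalg.norm(P["tip"]-P["cap"]))
for a,b in (("rimL","rimR"),("barL","barR"),("noseL","noseR")): print(a,yaw(P[a]-P[b])+90)
o=get_obs(); from scipy.spatial.transform import Rotation as R
print(R.from_rotvec(o["orientation"]).as_matrix().round(3))
```

```text
cap [0.5367 0.0831 0.24  ]
tip [0.66   0.1054 0.214 ]
inn [0.6083 0.097  0.214 ]
rimL [ 0.5835 -0.106   0.075 ]
rimR [ 0.4952 -0.1094  0.075 ]
barL [ 0.5725 -0.1378  0.045 ]
barR [ 0.5031 -0.138   0.045 ]
footfar [ 0.6002 -0.0759  0.022 ]
footnear [ 0.4823 -0.0766  0.022 ]
noseL [ 0.5674 -0.0319  0.172 ]
noseR [ 0.4994 -0.0278  0.172 ]
jar [0.7406 0.065  0.13  ]
tamper [0.4129 0.0877 0.092 ]
brushtip [ 0.4355 -0.1933  0.01  ]
rod 9.179966879742212 10.245480633259016 0.12800631901986562
rimL 92.22390859732417
barL 90.12048110434097
noseL 86.55911719159855
[[ 0.921  0.389 -0.001]
 [ 0.389 -0.921  0.001]
 [-0.    -0.002 -1.   ]]
```

```bash
python3 -m jog '[{"x":0.36,"y":0.70,"z":0.46,"rz":0.98,"jaw":1},{"x":0.36,"y":0.70,"z":0.46,"rz":0.98,"jaw":1},{"x":0.36,"y":0.70,"z":0.46,"rz":0.98,"jaw":1},{"x":0.36,"y":0.70,"z":0.46,"rz":0.98,"jaw":1},{"x":0.36,"y":0.70,"rz":0.98,"jaw":1},{"x":0.36,"y":0.70,"rz":0.98,"jaw":1},{"x":0.36,"y":0.70,"rz":0.98,"jaw":1},{"x":0.36,"y":0.70,"rz":0.98,"jaw":1}]'
python3 -m jog '[{"x":0.36,"y":0.70,"rz":0.98,"jaw":1},{"x":0.36,"y":0.70,"rz":0.98,"jaw":1},{"x":0.36,"y":0.70,"rz":0.98,"jaw":1},{"x":0.36,"y":0.70,"rz":0.98,"jaw":1},{"x":0.36,"y":0.70,"rz":0.98,"jaw":1},{"x":0.36,"y":0.70,"rz":0.98,"jaw":1},{"x":0.36,"y":0.70,"rz":0.98,"jaw":1},{"jaw":1}]'
```

```text
validation failed for argument at $[0]...
validation failed for argument at $[0]...
```

```bash
cat >> h.py <<'E'
from scipy.spatial.transform import Rotation as Ro
def st():
    o=get_obs(); M=Ro.from_rotvec(o["orientation"]).as_matrix()
    print("t",round(o["clock"],2),"tcp",o["tcp_pos"].round(4),"yawy",np.degrees(np.arctan2(M[1,1],M[0,1])).round(2),"zax",M[:,2].round(3),"F",o["contact_force"].round(1),"w",round(o["grip_width"],4),o["gripper_force"],"q",o["joints"].round(2)); return o
E
python3 -c "
from h import *
st()"
```

```text
t 0.1 tcp [ 0.2625 -0.6213  0.2304] yawy -67.09 zax [-0.001  0.001 -1.   ] F [-0.5  0.4  0. ] w 0.0857 0.0 q [ 1.06  0.48  0.02  1.56 -0.01  1.11 -0.08]
```

```bash
python3 -m jog '[{"rx":0,"ry":0,"rz":0.98,"x":0.36,"y":0.70,"z":0.46,"jaw":1},{"rx":0,"ry":0,"rz":0.98,"x":0.36,"y":0.70,"z":0.46,"jaw":1},{"rx":0,"ry":0,"rz":0.98,"x":0.36,"y":0.70,"z":0.46,"jaw":1},{"rx":0,"ry":0,"rz":0.98,"x":0.36,"y":0.70,"z":0.46,"jaw":1},{"rx":0,"ry":0,"rz":0.98,"x":0.36,"y":0.70,"z":0,"jaw":1},{"rx":0,"ry":0,"rz":0.98,"x":0.36,"y":0.70,"z":0,"jaw":1},{"rx":0,"ry":0,"rz":0.98,"x":0.36,"y":0.70,"z":0,"jaw":1},{"rx":0,"ry":0,"rz":0.98,"x":0.36,"y":0.70,"z":0,"jaw":1}]'
python3 -c "
from h import *
st()"
```

```text
clock: 1.1
tcp_pos: [0.4358, -0.2843, 0.3415]
orientation: [-1.985, -2.435, 0.0]
contact_force: [0.3, 0.2, 0.8]
grip_width: 0.0855
gripper_force: 0.0
t 1.1 tcp [ 0.4358 -0.2843  0.3415] yawy 11.62 zax [-0.  0. -1.] F [0.3 0.2 0.8] w 0.0855 0.0 q [ 0.79  0.15 -0.38  1.76  0.06  1.24  0.6 ]
```

```bash
python3 -m jog '[{"rx":0,"ry":0,"rz":1,"x":0.40,"y":0.78,"z":0,"jaw":1},{"rx":0,"ry":0,"rz":1,"x":0.40,"y":0.78,"z":0,"jaw":1},{"rx":0,"ry":0,"rz":1,"x":0.40,"y":0.78,"z":0,"jaw":1},{"rx":0,"ry":0,"rz":1,"x":0.40,"y":0.78,"z":0,"jaw":1},{"rx":0,"ry":0,"rz":1,"x":0.40,"y":0.78,"z":0,"jaw":1},{"rx":0,"ry":0,"rz":1,"x":0.40,"y":0.78,"z":0,"jaw":1},{"rx":0,"ry":0,"rz":1,"x":0.40,"y":0.78,"z":0,"jaw":1},{"rx":0,"ry":0,"rz":1,"x":0.40,"y":0.78,"z":0,"jaw":1}]'
python3 -m jog '[{"rx":0,"ry":0,"rz":0.8,"x":0,"y":0,"z":0,"jaw":1},{"rx":0,"ry":0,"rz":0,"x":0,"y":0,"z":0,"jaw":1}]'
python3 - <<'E'
from h import *
import cv2
st()
cv2.imwrite("pics/w1.png",grab_frame("wrist")[:,:,::-1])
p=camera_params("wrist");print(proj("wrist",np.array([.6335,.1,.214])),proj("wrist",np.array([.537,.083,.24])))
E
```

```text
clock: 2.1
tcp_pos: [0.628, 0.0898, 0.3413]
orientation: [0.044, -3.141, 0.001]
contact_force: [0.3, -0.9, 0.6]
grip_width: 0.0854
gripper_force: 0.0
clock: 2.35
tcp_pos: [0.6274, 0.0889, 0.3409]
orientation: [0.254, -3.13, -0.0]
contact_force: [0.2, -1.4, 0.1]
grip_width: 0.0857
gripper_force: 0.0
t 2.35 tcp [0.6274 0.0889 0.3409] yawy 99.28 zax [-0.001  0.    -1.   ] F [ 0.2 -1.4  0.1] w 0.0857 0.0 q [ 0.31  0.43 -0.78  1.48  0.31  1.36  1.25]
[327.10717782 234.79568213] [328.0122797 105.2544214]
```

View pics/w1.png

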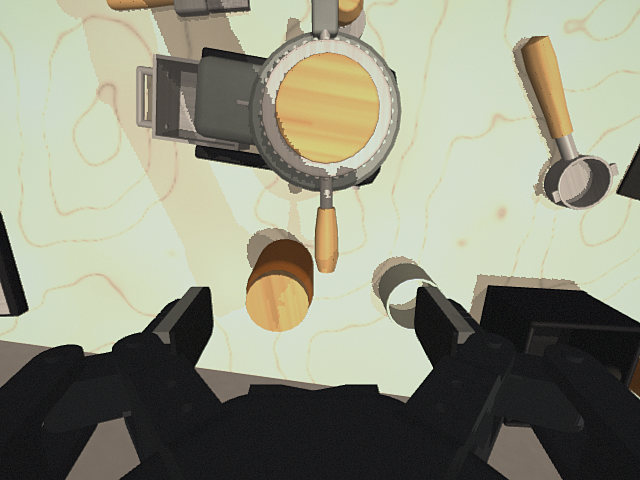

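The wrist view shows the wooden handle from (326,208) to (329,272), about 4 px from my prediction, and the cap at (328,107).

Run:
```python
from h import *
c=ray("wrist",328,107.5,.24);a=ray("wrist",326,208,.214);b=ray("wrist",328.5,271,.214);
nl=ray("wrist",196,50,.172)
f=[ray("wrist",197,150,.022),ray("wrist",150,62,.045)]
m=lambda d:np.degrees(np.arctan2(d[1],d[0]))
print(c,a,b,(a+b)/2,m(b-a),m(b-c),f)
```

```text
[0.53840782 0.0832341  0.24      ] [0.61148612 0.09531504 0.214     ] [0.66481996 0.10657584 0.214     ] [0.63815304 0.10094544 0.214     ] 11.922206720480574 10.461710291888421 [array([ 0.59697883, -0.07299294,  0.022     ]), array([ 0.50319209, -0.12712713,  0.045     ])]
```

```bash
python3 -m jog '[{"rx":0,"ry":0,"rz":0.1,"x":0.12,"y":0.20,"z":0,"jaw":1},{"rx":0,"ry":0,"rz":0,"x":0,"y":0,"z":-0.6,"jaw":1},{"rx":0,"ry":0,"rz":0,"x":0,"y":0,"z":-0.8,"jaw":1},{"rx":0,"ry":0,"rz":0,"x":0,"y":0,"z":-0.7,"jaw":1},{"rx":0,"ry":0,"rz":0,"x":0,"y":0,"z":-0.3,"jaw":1},{"rx":0,"ry":0,"rz":0,"x":0,"y":0,"z":0,"jaw":1}]'
python3 -m jog '[{"rx":0,"ry":0,"rz":0,"x":0,"y":0,"z":0,"jaw":-1},{"rx":0,"ry":0,"rz":0,"x":0,"y":0,"z":0,"jaw":-1},{"rx":0,"ry":0,"rz":0,"x":0,"y":0,"z":0,"jaw":-1},{"rx":0,"ry":0,"rz":0,"x":0,"y":0,"z":0,"jaw":-1},{"rx":0,"ry":0,"rz":0,"x":0,"y":0,"z":0,"jaw":-1},{"rx":0,"ry":0,"rz":0,"x":0,"y":0,"z":0,"jaw":-1}]' 20
python3 -c "
from h import *
st()"
```

```text
clock: 3.15
tcp_pos: [0.6346, 0.1006, 0.1972]
orientation: [0.281, -3.128, 0.0]
contact_force: [0.5, 0.8, 0.6]
grip_width: 0.0852
gripper_force: 0.0
clock: 3.9
tcp_pos: [0.635, 0.1007, 0.1983]
orientation: [-0.282, 3.128, 0.0]
contact_force: [-0.2, 0.1, 5.9]
grip_width: 0.0183
gripper_force: 20.3
t 3.9 tcp [0.635  0.1007 0.1983] yawy 100.3 zax [ 0.001  0.    -1.   ] F [-0.2  0.1  5.9] w 0.0183 20.292162338155322 q [ 0.27  0.56 -0.74  1.63  0.41  1.11  1.17]
```

```bash
cat >> h.py <<'E'
def arc(p,step,n,C=np.array([.538,.083])):
    v=np.array(p)-C
    for i in range(n):
        w=Ro.from_euler('z',step,degrees=True).as_matrix()[:2,:2]@v
        print(step/10,((w-v)/.06).round(2)); v=w
E
python3 -c "
from h import *
arc((.635,.1007),-7.5,12)"
```

```text
-0.75 [ 0.02 -0.21]
-0.75 [-0.   -0.21]
-0.75 [-0.03 -0.21]
-0.75 [-0.06 -0.21]
-0.75 [-0.09 -0.2 ]
-0.75 [-0.11 -0.18]
-0.75 [-0.13 -0.17]
-0.75 [-0.15 -0.15]
-0.75 [-0.17 -0.13]
-0.75 [-0.19 -0.1 ]
-0.75 [-0.2  -0.08]
-0.75 [-0.21 -0.05]
```

```bash
python3 -m jog '[{"rx":0,"ry":0,"rz":-0.75,"x":0.02,"y":-0.21,"z":0,"jaw":-1},{"rx":0,"ry":0,"rz":-0.75,"x":0,"y":-0.21,"z":0,"jaw":-1},{"rx":0,"ry":0,"rz":-0.75,"x":-0.03,"y":-0.21,"z":0,"jaw":-1},{"rx":0,"ry":0,"rz":-0.75,"x":-0.06,"y":-0.21,"z":0,"jaw":-1},{"rx":0,"ry":0,"rz":-0.75,"x":-0.09,"y":-0.20,"z":0,"jaw":-1},{"rx":0,"ry":0,"rz":-0.75,"x":-0.11,"y":-0.18,"z":0,"jaw":-1}]'
python3 -c "
from h import *
o=st();d=o['tcp_pos'][:2]-[.538,.083];print(np.degrees(np.arctan2(d[1],d[0])),np.hypot(*d))"
```

```text
clock: 4.65
tcp_pos: [0.6187, 0.0277, 0.1983]
orientation: [0.943, 2.996, 0.002]
contact_force: [1.3, 4.4, 3.9]
grip_width: 0.0189
gripper_force: 20.3
t 4.65 tcp [0.6187 0.0277 0.1983] yawy 55.07 zax [ 0.001  0.001 -1.   ] F [1.3 4.4 3.9] w 0.0189 20.33476547439932 q [ 0.28  0.48 -0.57  1.7   0.29  1.05  0.57]
-34.42843121974372 0.09788889793650296
```

Tracking well; continuing to the stop, with a small overpush at the end.

```bash
python3 -m jog '[{"rx":0,"ry":0,"rz":-0.75,"x":-0.13,"y":-0.17,"z":0,"jaw":-1},{"rx":0,"ry":0,"rz":-0.75,"x":-0.15,"y":-0.15,"z":0,"jaw":-1},{"rx":0,"ry":0,"rz":-0.75,"x":-0.17,"y":-0.13,"z":0,"jaw":-1},{"rx":0,"ry":0,"rz":-0.75,"x":-0.19,"y":-0.10,"z":0,"jaw":-1},{"rx":0,"ry":0,"rz":-0.75,"x":-0.20,"y":-0.08,"z":0,"jaw":-1},{"rx":0,"ry":0,"rz":-0.6,"x":-0.17,"y":-0.04,"z":0,"jaw":-1},{"rx":0,"ry":0,"rz":0,"x":0,"y":0,"z":0,"jaw":-1}]'
python3 -c "
from h import *
o=st();d=o['tcp_pos'][:2]-[.538,.083];print(np.degrees(np.arctan2(d[1],d[0])),np.hypot(*d))"
python3 -m jog '[{"rx":0,"ry":0,"rz":-0.2,"x":-0.06,"y":-0.01,"z":0,"jaw":-1},{"rx":0,"ry":0,"rz":0,"x":0,"y":0,"z":0,"jaw":-1}]'
python3 -c "
from h import *
o=st();d=o['tcp_pos'][:2]-[.538,.083];print(np.degrees(np.arctan2(d[1],d[0])),np.hypot(*d))"
```

```text
clock: 5.52
tcp_pos: [0.5573, -0.0118, 0.1983]
orientation: [-1.981, -2.437, -0.001]
contact_force: [-2.5, 1.5, 5.5]
grip_width: 0.0183
gripper_force: 21.2
t 5.53 tcp [ 0.5573 -0.0118  0.1983] yawy 11.79 zax [-0.     0.001 -1.   ] F [-2.5  1.5  5.5] w 0.0183 21.16821992676705 q [ 0.25  0.35 -0.42  1.85  0.17  0.97 -0.04]
-78.50827488384671 0.0967801026427363
clock: 5.78
tcp_pos: [0.5559, -0.0121, 0.1983]
orientation: [2.021, 2.403, 0.006]
contact_force: [3.6, 2.7, 2.4]
grip_width: 0.0185
gripper_force: 20.2
t 5.78 tcp [ 0.5559 -0.0121  0.1983] yawy 9.87 zax [ 0.004  0.002 -1.   ] F [3.6 2.7 2.4] w 0.0185 20.18508616150939 q [ 0.25  0.35 -0.42  1.86  0.17  0.97 -0.07]
-79.31408180510515 0.09677092410553893
```

```bash
for i in 1 2; do python3 -m jog '[{"rx":0,"ry":0,"rz":0,"x":-0.06,"y":-0.01,"z":0,"jaw":-1},{"rx":0,"ry":0,"rz":0,"x":0,"y":0,"z":0,"jaw":-1}]' | head -4
python3 -c "
from h import *
o=st();d=o['tcp_pos'][:2]-[.538,.083];print(np.degrees(np.arctan2(d[1],d[0])),np.hypot(*d))"; done
```

```text
clock: 6.02
tcp_pos: [0.5557, -0.0121, 0.1987]
orientation: [2.017, 2.4, 0.015]
contact_force: [15.7, 3.6, -7.4]
t 6.03 tcp [ 0.5557 -0.0121  0.1987] yawy 9.91 zax [ 0.011  0.003 -1.   ] F [15.7  3.6 -7.4] w 0.0191 20.153327721709502 q [ 0.25  0.34 -0.42  1.86  0.17  0.96 -0.07]
-79.44920436611449 0.09670336374353641
clock: 6.28
tcp_pos: [0.5555, -0.012, 0.199]
orientation: [2.014, 2.397, 0.024]
contact_force: [27.3, 6.1, -16.8]
t 6.28 tcp [ 0.5555 -0.012   0.199 ] yawy 9.93 zax [ 0.018  0.005 -1.   ] F [ 27.3   6.1 -16.8] w 0.018 20.936620019492693 q [ 0.25  0.34 -0.42  1.87  0.16  0.95 -0.07]
-79.54684333029638 0.09663504013084746
```

```bash
python3 -m jog '[{"rx":0,"ry":0,"rz":0,"x":0.13,"y":0.02,"z":0,"jaw":-1},{"rx":0,"ry":0,"rz":0,"x":0,"y":0,"z":0,"jaw":-1}]'
python3 -c "
from h import *
o=st();p=o['tcp_pos'][:2];d=p-[.538,.083];a=np.degrees(np.arctan2(d[1],d[0]));print(a,np.hypot(*d)); arc(p,(25.5-a)/14,14)"
```

```text
clock: 6.52
tcp_pos: [0.556, -0.0121, 0.1983]
orientation: [2.022, 2.404, 0.003]
contact_force: [1.2, 3.2, 4.9]
grip_width: 0.0185
gripper_force: 21.2
t 6.53 tcp [ 0.556  -0.0121  0.1983] yawy 9.88 zax [ 0.001  0.001 -1.   ] F [1.2 3.2 4.9] w 0.0185 21.21760785979859 q [ 0.25  0.35 -0.42  1.86  0.17  0.97 -0.07]
-79.2784156955729 0.09679751338282996
0.7484172549683779 [0.2  0.05]
0.7484172549683779 [0.2  0.08]
0.7484172549683779 [0.18 0.1 ]
0.7484172549683779 [0.17 0.13]
0.7484172549683779 [0.15 0.15]
0.7484172549683779 [0.13 0.17]
0.7484172549683779 [0.11 0.18]
0.7484172549683779 [0.08 0.19]
0.7484172549683779 [0.06 0.2 ]
0.7484172549683779 [0.03 0.21]
0.7484172549683779 [0.   0.21]
0.7484172549683779 [-0.02  0.21]
0.7484172549683779 [-0.05  0.2 ]
0.7484172549683779 [-0.08  0.2 ]
```

```bash
python3 -m jog '[{"rx":0,"ry":0,"rz":0.75,"x":0.2,"y":0.05,"z":0,"jaw":-1},{"rx":0,"ry":0,"rz":0.75,"x":0.2,"y":0.08,"z":0,"jaw":-1},{"rx":0,"ry":0,"rz":0.75,"x":0.18,"y":0.10,"z":0,"jaw":-1},{"rx":0,"ry":0,"rz":0.75,"x":0.17,"y":0.13,"z":0,"jaw":-1},{"rx":0,"ry":0,"rz":0.75,"x":0.15,"y":0.15,"z":0,"jaw":-1},{"rx":0,"ry":0,"rz":0.75,"x":0.13,"y":0.17,"z":0,"jaw":-1},{"rx":0,"ry":0,"rz":0.75,"x":0.11,"y":0.18,"z":0,"jaw":-1},{"rx":0,"ry":0,"rz":0.75,"x":0.08,"y":0.19,"z":0,"jaw":-1}]' >/dev/null
python3 -m jog '[{"rx":0,"ry":0,"rz":0.75,"x":0.06,"y":0.2,"z":0,"jaw":-1},{"rx":0,"ry":0,"rz":0.75,"x":0.03,"y":0.21,"z":0,"jaw":-1},{"rx":0,"ry":0,"rz":0.75,"x":0,"y":0.21,"z":0,"jaw":-1},{"rx":0,"ry":0,"rz":0.75,"x":-0.02,"y":0.21,"z":0,"jaw":-1},{"rx":0,"ry":0,"rz":0.6,"x":-0.04,"y":0.16,"z":0,"jaw":-1},{"rx":0,"ry":0,"rz":0.4,"x":-0.05,"y":0.10,"z":0,"jaw":-1},{"rx":0,"ry":0,"rz":0.25,"x":-0.02,"y":0.06,"z":0,"jaw":-1},{"rx":0,"ry":0,"rz":0,"x":0,"y":0,"z":0,"jaw":-1}]' >/dev/null
python3 -c "
from h import *
o=st();d=o['tcp_pos'][:2]-[.538,.083];print(np.degrees(np.arctan2(d[1],d[0])),np.hypot(*d))"
```

```text
t 8.53 tcp [0.6289 0.1212 0.1986] yawy 112.42 zax [ 0.007  0.005 -1.   ] F [10.7  6.5 -2.7] w 0.0186 20.439778947620653 q [ 0.27  0.57 -0.79  1.64  0.44  1.11  1.32]
22.799297710325785 0.09863334652131116
```

```bash
python3 -m jog '[{"rx":0,"ry":0,"rz":0.28,"x":0.03,"y":0.09,"z":0,"jaw":-1},{"rx":0,"ry":0,"rz":0,"x":0,"y":0,"z":0,"jaw":-1}]' >/dev/null
python3 -c "
from h import *
o=st();d=o['tcp_pos'][:2]-[.538,.083];print(np.degrees(np.arctan2(d[1],d[0])),np.hypot(*d))"
```

```text
t 8.78 tcp [0.6275 0.1248 0.1983] yawy 115.2 zax [ 0.  0. -1.] F [-1.1  0.8  6.3] w 0.0188 21.455488292849623 q [ 0.27  0.57 -0.8   1.64  0.45  1.12  1.36]
25.00834585164386 0.09878346407472709
```

```bash
python3 -m jog '[{"rx":0,"ry":0,"rz":0,"x":0,"y":0,"z":0,"jaw":1},{"rx":0,"ry":0,"rz":0,"x":0,"y":0,"z":0,"jaw":1},{"rx":0,"ry":0,"rz":0,"x":0,"y":0,"z":0,"jaw":1},{"rx":0,"ry":0,"rz":0,"x":0,"y":0,"z":0,"jaw":1},{"rx":0,"ry":0,"rz":0,"x":0,"y":0,"z":0.5,"jaw":1},{"rx":0,"ry":0,"rz":0,"x":0,"y":0,"z":1,"jaw":1},{"rx":0,"ry":0,"rz":0,"x":0,"y":0,"z":1,"jaw":1},{"rx":0,"ry":0,"rz":0,"x":0,"y":0,"z":0,"jaw":1}]'
python3 - <<'E'
from h import *
import cv2
st()
cv2.imwrite("pics/w2.png",grab_frame("wrist")[:,:,::-1])
for k in (6,7,8):
    a=np.radians(-79.7+15*k); u=np.array([np.cos(a),np.sin(a),0])
    print(k,[proj("wrist",np.array([.538,.083,.214])+u*q) for q in (.072,.128)])
E
```

```text
clock: 9.78
tcp_pos: [0.6294, 0.1257, 0.3535]
orientation: [-0.681, 3.057, 0.001]
contact_force: [-0.3, -0.6, -1.5]
grip_width: 0.0852
gripper_force: 0.0
t 9.78 tcp [0.6294 0.1257 0.3535] yawy 115.11 zax [ 0.009  0.003 -1.   ] F [-0.3 -0.6 -1.5] w 0.0852 0.0 q [ 0.29  0.46 -0.85  1.45  0.35  1.39  1.44]
6 [array([292.53079629, 186.83598679]), array([277.01278626, 249.48146354])]
7 [array([315.21553664, 189.74260045]), array([315.32870167, 254.13810746])]
8 [array([337.89229401, 186.68698183]), array([353.63494653, 249.2414032 ])]
```

View pics/w2.png

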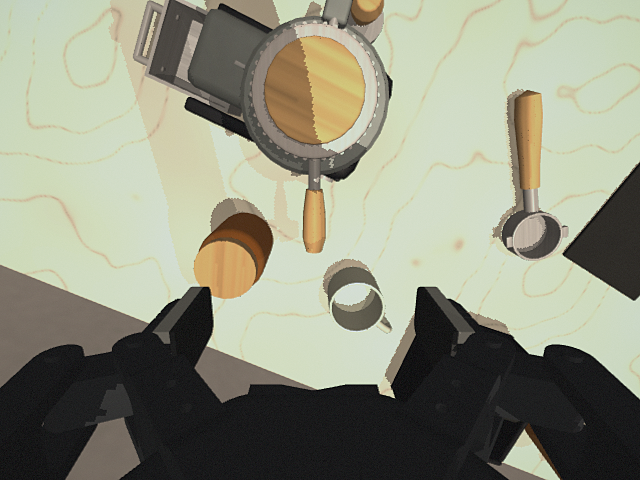

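The rod lies from (314,189) to (314,252), which matches the click 7 prediction (315,190)–(315,254). The next job is the bin.

```bash
python3 -m jog '[{"rx":0,"ry":0,"rz":-0.96,"x":-0.12,"y":-0.43,"z":0,"jaw":-1},{"rx":0,"ry":0,"rz":-0.96,"x":-0.12,"y":-0.43,"z":0,"jaw":-1},{"rx":0,"ry":0,"rz":-0.96,"x":-0.12,"y":-0.43,"z":0,"jaw":-1},{"rx":0,"ry":0,"rz":-0.96,"x":-0.12,"y":-0.43,"z":0,"jaw":-1},{"rx":0,"ry":0,"rz":-0.96,"x":-0.12,"y":-0.43,"z":0,"jaw":-1},{"rx":0,"ry":0,"rz":-0.96,"x":-0.12,"y":-0.43,"z":0,"jaw":-1},{"rx":0,"ry":0,"rz":-0.96,"x":-0.12,"y":-0.43,"z":0,"jaw":-1},{"rx":0,"ry":0,"rz":-0.96,"x":-0.12,"y":-0.43,"z":0,"jaw":-1}]' >/dev/null
python3 -m jog '[{"rx":0,"ry":0,"rz":-0.96,"x":-0.12,"y":-0.44,"z":0,"jaw":-1},{"rx":0,"ry":0,"rz":-0.96,"x":-0.12,"y":-0.44,"z":0,"jaw":-1},{"rx":0,"ry":0,"rz":-0.96,"x":-0.12,"y":-0.44,"z":0,"jaw":-1},{"rx":0,"ry":0,"rz":-0.96,"x":-0.12,"y":-0.44,"z":0,"jaw":-1},{"rx":0,"ry":0,"rz":0,"x":0,"y":0,"z":0,"jaw":-1}]' >/dev/null
python3 - <<'E'
from h import *
import cv2
st()
cv2.imwrite("pics/w3.png",grab_frame("wrist")[:,:,::-1])
print(camera_params("wrist"))
E
```

```text
t 11.45 tcp [ 0.5395 -0.1908  0.3458] yawy -0.38 zax [-0.003 -0.    -1.   ] F [ 0.1  1.  -0.7] w -0.0003 0.0 q [ 0.57  0.25 -0.41  1.63  0.11  1.28  0.13]
{'fx': 338.848366413202, 'fy': 338.848366413202, 'cx': 313.30950475517125, 'cy': 234.32657652692637, 'R': array([[ 0.99999512, -0.00182625, -0.00253433],
       [-0.00109473, -0.96473179,  0.26323256],
       [-0.00292568, -0.2632285 , -0.96472908]]), 't': array([-0.54021362, -0.24630629,  0.44093517])}
```

View pics/w3.png

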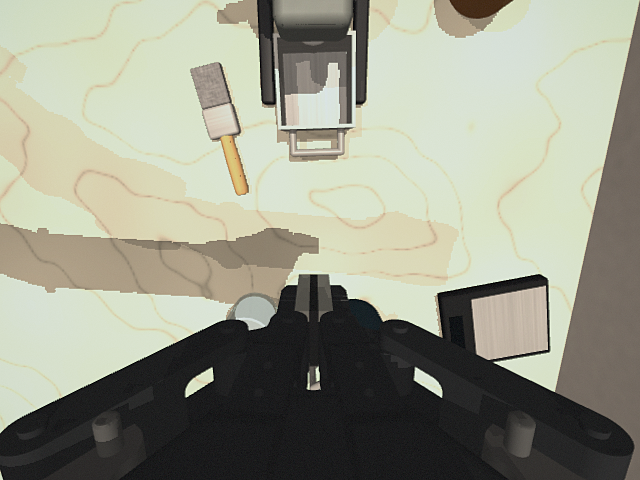

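The wrist view shows the bar's centre at (317,154), ends at (290,155) and (344,154), and the foot tips at (268,103) and (361,104).

Run:
```python
from h import *
for n,u,v,z in [("bar",317,154,.045),("barL",290,155,.045),("barR",344,154,.045),("rimL",275,128,.075),("rimR",355,126,.075),("fL",268,103,.022),("fR",361,104,.022),("meas",254,310,.085),("pitch",365,315,.112)]: print(n,ray("wrist",u,v,z).round(4))
```

```text
bar [ 0.5448 -0.1375  0.045 ]
barL [ 0.5103 -0.1387  0.045 ]
barR [ 0.5792 -0.1375  0.045 ]
rimL [ 0.4955 -0.1068  0.075 ]
rimR [ 0.5887 -0.1048  0.075 ]
fL [ 0.4816 -0.074   0.022 ]
fR [ 0.6018 -0.0754  0.022 ]
meas [ 0.4618 -0.3359  0.085 ]
pitch [ 0.6036 -0.3285  0.112 ]
```

```bash
python3 -m jog '[{"rx":0,"ry":0,"rz":0,"x":0.05,"y":0.2,"z":-0.8,"jaw":-1},{"rx":0,"ry":0,"rz":0,"x":0,"y":0,"z":-1,"jaw":-1},{"rx":0,"ry":0,"rz":0,"x":0,"y":0,"z":-1,"jaw":-1},{"rx":0,"ry":0,"rz":0,"x":0,"y":0,"z":-1,"jaw":-1},{"rx":0,"ry":0,"rz":0,"x":0,"y":0,"z":-0.8,"jaw":-1},{"rx":0,"ry":0,"rz":0,"x":0,"y":0,"z":-0.5,"jaw":-1},{"rx":0,"ry":0,"rz":0,"x":0,"y":0,"z":0,"jaw":-1}]'
python3 -m jog '[{"rx":0,"ry":0,"rz":0,"x":0,"y":0.2,"z":0,"jaw":-1},{"rx":0,"ry":0,"rz":0,"x":0,"y":0.2,"z":0,"jaw":-1},{"rx":0,"ry":0,"rz":0,"x":0,"y":0.15,"z":0,"jaw":-1},{"rx":0,"ry":0,"rz":0,"x":0,"y":0.15,"z":0,"jaw":-1},{"rx":0,"ry":0,"rz":0,"x":0,"y":0.15,"z":0,"jaw":-1},{"rx":0,"ry":0,"rz":0,"x":0,"y":0,"z":0,"jaw":-1}]'
```

```text
clock: 12.38
tcp_pos: [0.5421, -0.1739, 0.0391]
orientation: [-2.215, -2.219, 0.003]
contact_force: [-0.6, 0.0, 0.5]
grip_width: -0.0001
gripper_force: 0.0
clock: 13.12
tcp_pos: [0.5452, -0.1249, 0.0428]
orientation: [2.221, 2.218, 0.001]
contact_force: [-0.3, -2.3, 2.9]
grip_width: -0.0002
gripper_force: 1.3
```

```bash
python3 -m jog '[{"rx":0,"ry":0,"rz":0,"x":-0.03,"y":-0.3,"z":0,"jaw":-1},{"rx":0,"ry":0,"rz":0,"x":0,"y":0,"z":-0.25,"jaw":-1},{"rx":0,"ry":0,"rz":0,"x":0,"y":0,"z":0,"jaw":-1}]'
python3 -m jog '[{"rx":0,"ry":0,"rz":0,"x":0,"y":0.15,"z":0,"jaw":-1},{"rx":0,"ry":0,"rz":0,"x":0,"y":0.15,"z":0,"jaw":-1},{"rx":0,"ry":0,"rz":0,"x":0,"y":0.1,"z":0,"jaw":-1},{"rx":0,"ry":0,"rz":0,"x":0,"y":0.1,"z":0,"jaw":-1},{"rx":0,"ry":0,"rz":0,"x":0,"y":0,"z":0,"jaw":-1}]'
```

```text
clock: 13.5
tcp_pos: [0.5406, -0.1428, 0.0248]
orientation: [-2.222, -2.216, 0.003]
contact_force: [1.1, 1.2, -0.3]
grip_width: -0.0
gripper_force: 0.0
clock: 14.12
tcp_pos: [0.5425, -0.1121, 0.0269]
orientation: [-2.222, -2.221, -0.001]
contact_force: [0.1, 0.3, -0.2]
grip_width: 0.0001
gripper_force: 0.0
```

```bash
for i in 1; do python3 -m jog '[{"rx":0,"ry":0,"rz":0,"x":0,"y":0.1,"z":0,"jaw":-1},{"rx":0,"ry":0,"rz":0,"x":0,"y":0,"z":0,"jaw":-1}]'; python3 -m jog '[{"rx":0,"ry":0,"rz":0,"x":0,"y":0.06,"z":0,"jaw":-1},{"rx":0,"ry":0,"rz":0,"x":0,"y":0,"z":0,"jaw":-1}]'; done
python3 - <<'E'
from h import *
import cv2
a=grab_frame("top")[225:300,235:395,::-1]
cv2.imwrite("pics/t4.png",cv2.convertScaleAbs(cv2.resize(a,None,fx=5,fy=5,interpolation=cv2.INTER_CUBIC),alpha=1.5))
E
```

```text
clock: 14.38
tcp_pos: [0.5421, -0.1075, 0.0267]
orientation: [2.224, 2.219, -0.001]
contact_force: [-0.7, -2.9, 0.1]
grip_width: -0.0001
gripper_force: 1.5
clock: 14.62
tcp_pos: [0.5416, -0.1071, 0.0268]
orientation: [2.225, 2.215, -0.006]
contact_force: [-2.1, -10.3, 3.4]
grip_width: -0.0005
gripper_force: 5.1
```

View pics/t4.png

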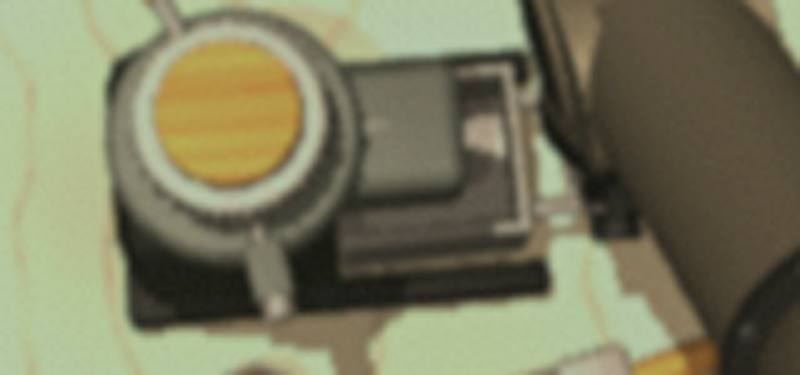

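The bin now sits against something solid at 10 N. Its front rim runs from about (513,65) to (525,230) in the crop. I'll press a little more firmly, then back off and check.

```bash
python3 -m jog '[{"rx":0,"ry":0,"rz":0,"x":0,"y":0.06,"z":0,"jaw":-1},{"rx":0,"ry":0,"rz":0,"x":0,"y":0,"z":0,"jaw":-1}]'; python3 -m jog '[{"rx":0,"ry":0,"rz":0,"x":0,"y":-0.4,"z":0,"jaw":-1},{"rx":0,"ry":0,"rz":0,"x":0,"y":-0.8,"z":0,"jaw":-1},{"rx":0,"ry":0,"rz":0,"x":0,"y":-0.2,"z":0.8,"jaw":-1},{"rx":0,"ry":0,"rz":0,"x":0,"y":0,"z":1,"jaw":-1},{"rx":0,"ry":0,"rz":0,"x":0,"y":0,"z":1,"jaw":-1},{"rx":0,"ry":0,"rz":0,"x":0,"y":0,"z":1,"jaw":-1},{"rx":0,"ry":0,"rz":0,"x":0,"y":0,"z":1,"jaw":-1},{"rx":0,"ry":0,"rz":0,"x":0,"y":0,"z":0,"jaw":-1}]'
python3 - <<'E'
from h import *
import cv2
st()
cv2.imwrite("pics/w5.png",grab_frame("wrist")[:,:,::-1])
for n,X in (("bar",(.542,-.090,.045)),("rimL",(.4955,-.062,.075)),("rimR",(.5865,-.062,.075)),("f",(.4816,-.075,.022))): print(n,proj("wrist",np.array(X)))
E
```

```text
clock: 14.92
tcp_pos: [0.5409, -0.1068, 0.0268]
orientation: [2.227, 2.211, -0.011]
contact_force: [-3.4, -17.5, 3.5]
grip_width: 0.0001
gripper_force: 8.7
clock: 15.92
tcp_pos: [0.5453, -0.1832, 0.3203]
orientation: [2.216, 2.214, 0.009]
contact_force: [-0.4, -0.1, -1.6]
grip_width: 0.0003
gripper_force: 0.0
t 15.93 tcp [ 0.5453 -0.1832  0.3203] yawy -0.05 zax [ 0.01  -0.002 -1.   ] F [-0.4 -0.1 -1.6] w 0.0003 0.0 q [ 0.57  0.27 -0.44  1.67  0.12  1.22  0.11]
bar [310.07552866 117.34884761]
rimL [265.64310876  87.31805672]
rimR [352.14179928  87.30234317]
f [260.28310753 105.60834387]
```

View pics/w5.png

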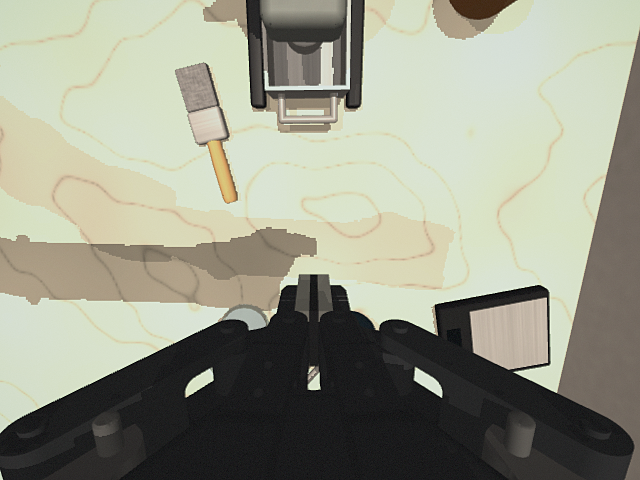

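The bin is square and home: the rim is at row 89 against 87 predicted, with the foot tips offset by the same amount. It was solid at 17 N. The brush, jar and other items look undisturbed.

```bash
python3 -c "
from bench import *
print(r.hand_in())"
```

```text
the job is handed in; nothing more can be done
None
```

The collar was turned clockwise to its stop and backed off seven clicks, the bin was pushed in until it stopped solidly against the body, nothing else on the counter was touched, and the job was handed in at about 16 s; no verdict was returned.

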